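Pull the dust shutter down with the hook pole

ROBOT

A 6-joint arm with a two-finger parallel gripper is mounted at the origin on the work surface. World frame = base frame: x ahead of the robot, y to its left, z up, the work surface at z = 0. Lengths are in m, angles in degrees, forces in N, time in s.
With the tool pointing down it reaches from about 0.25 to 0.725 m from the base axis. Payload 9.7 kg.
Tool frame: the origin (TCP) lies at the very end of the fingers, on their centre line; the grasp point (between the pads) lies 19 mm behind it; z points along the fingers, y is the line along which they close (so a half turn about z gives the same grasp; the last joint's range is limited). The gripper opens to 85 mm and grips with 20 to 120 N. Pads are 22 mm wide; open, the fingers measure 114 mm over their backs; the gripper's body (76 mm by 85 mm) begins 54 mm behind the grasp point. The pads swing forward as they close: fully open they stand 13 mm farther back than shut.
Start: joints at [72.365, 4.979, 10.078, 95.1, 0, 90], TCP at [0.167, 0.524, 0.231] pointing down, gripper open.
Joint ranges: [-179.16, 179.16], [-48.56, 103.87], [-65.8, 70.77], [-126.05, 130.52], [-82.76, 87.17], [-180, 180]. Speed limits (degrees/s): [127.2, 127.2, 147.25, 180, 180, 180].

INTERFACE

Orientations are given as [roll, pitch, yaw] about the fixed x, y, z axes, in that order (R = Rz(yaw) Ry(pitch) Rx(roll)).
In Python, from workcell import bot gives the robot as it stands.
- The arm moves only by the tool step_arm, never from a script. Its argument "targets" is a list of rows, each a list of 3 entries, a list of its own where there are three numbers: the opening, from 0 (shut) to 1 (fully open), then the shift along the world's x, y, z in mm, then the turn, a rotation vector about the world's x, y, z in rad. In form: [[grip, [tx, ty, tz], [wx, wy, wz]], ...]. A call has 1 to 8 rows; each row is the pose to reach, as a shift and turn from the pose commanded when the call began; what a row does not reach only later rows make up. A row lasts 1/10 s, in which the tool goes at most 50 mm and 8.59 degrees, less where a joint would pass 70% of its speed; a pose out of reach is approached as far as the arm can. A call with a gripper value outside its range is refused whole. The fingers move at their own pace and stop on an object; "force" is the grip in N (left out, the last holds). Time passes only in rows, so rows that repeat a pose let the fingers close. It gives the time, the measured TCP pose, the force, the opening and the grip force at its end, in the units of the state.
- bot.get_obs(): the state, without advancing time (a new reading comes with each control period).
- bot.camera(name): name is "side" or "top" or "wrist"; returns (picture, depth): 480x640x3 uint8, red, green, blue; 480x640 float32, m along the optical axis (not along the pixel's ray), 0 where there is no reading.
- bot.camera_params(name): a dict with "K" (3x3 intrinsics, pixels), "R" (3x3) and "t" (3): a world point X has camera coordinates R X + t. Camera axes: x right, y down, z forward; pixel columns grow to the right and rows downward; lengths in m; the calibration is good to about 2 mm. A picture is of the moment at which its call begins: read the wrist's pose just before it. camera_params takes no time and is no camera call; for the wrist camera it gives the pose at the moment of the call.
- bot.job_done(): hands the job in; it is judged then, once.
The state is a dict: "time": time; "q": joint angles; "qd": joint speeds; "joint_efforts": joint torques, N m; "ee_pos": TCP position; "tcp_rot": TCP orientation; "wrist_force": force on the tool from outside, world axes, zero at the start; "torque": the same for the moment, N m; "opening": finger opening in m; "grasp_force": force on a finger pad.
Only numpy, scipy, OpenCV 4.12 (cv2) and the standard library are available. Lean on these libraries where they do the work, as an engineer would, in place of code of your own. Each camera call takes 0.05 s, during which the arm holds its last target. There are 200 camera calls.

TASK

Pick up the small hook pole, put its hook down through the brass ring of the raised dust shutter on the media hutch and pull the shutter fully home with it, without forcing it and without the gripper touching the hutch. Then unhook the pole and lay it gently back in its pocket on the round caddy, flat and square on the pocket floor with the hook pointing away from the spinner, with the shutter left shut and everything else left where it is.

Things in the scene. Friction and masses are not known exactly. Their poses are not given: they have to be found in the camera images.
- pole: Hook pole, about 120 g, loose on its flat underside on a round cork mat (6 mm thick). Wooden grip block 90 (x) by 26 (y) by 28 (z) mm; origin at the centre of the block's underside, x to the hook, z up. At the +x end a 6 mm steel wire rises to 36 mm above the underside, runs on to x = 112 mm and turns down in a bill leaning a little back. Pulled hard, it can pivot in the fingers.
- hook_tip (a point): Centre of the free lower end of the hook's bill, at (106, 0, 10) mm in the pole's frame; axes as the pole's.
- hook_crook (a point): Centre of the wire at the bend where the bill leaves the straight wire, at (112, 0, 36) mm in the pole's frame: with the pole pitched hook-up, the ring's wire settles in the inner corner just under it.
- shutter (a joint): Dust shutter (clear sheet, aluminium edges, 232 mm wide, 160 mm high) in the hutch's upright guides. Value: metres lowered from its top stop, 0 raised, 0.100 fully home. Starts raised (0 to 0.03), stays where it is left and runs stiffly: 2.5 to 7 N to pull down, unknown beforehand, then a hard stop, to be felt; more than 18 N would strain it.
- ring (a point): Centre of the level brass pull ring on the shutter's front: hole 26 mm, wire 6 mm thick, z up, -x away from the shutter (to the robot). The hook's straight wire crosses over the ring's wire there, 16 mm from the centre. The shutter's face is 28 mm from the centre on the +x side. 265 mm above the work surface with the shutter at 0, 165 mm when home.
- hutch: White hutch, fixed, 260 mm wide, 336 mm high; origin on the work surface under the shutter's rear face, x away from the robot. A light bar (14 mm thick, 170 mm long along y) hangs in front at x = -155 mm, 395 mm up, on two arms at y = +-70 mm. An upright gripper meets it; one leaning back 32 to 45 degrees (fingers forward and down, hook end up) passes under.
- caddy: Round white caddy, fixed (does not turn), 300 mm across, top 22 mm above the work surface; origin at the centre of its underside, z up. Left or right of the hutch, with the cork mat on the other side. Other things up to 41 mm high stand on it, from 70 mm beside the pocket's middle line, and the spinner beyond the pocket's +x end.
- pocket (a point): Centre of the pocket's floor, on the caddy's top: inside 96 mm (x) by 32 mm (y), for the pole's grip block; grey walls 10 mm high at the ends and corners, the middle 58 mm of both long sides open for the fingers. The hook goes over the end wall on the pocket's -x side (the spinner lies at the +x end).
- remote_a: Black remote 145 by 36 by 16 mm on the caddy; leave it alone. Origin at the centre of its underside.
- remote_b: White remote 150 by 36 by 16 mm lying in front of the hutch; leave it alone. Origin at the centre of its underside.
- tester: Blue battery tester 75 by 45 by 28 mm on the caddy; leave it alone. Origin at the centre of its underside.
- spinner: Chrome fidget spinner 72 mm across, 10 mm thick, on the caddy; leave it alone. Origin at the centre of its underside.
- trinket: Ceramic trinket box 74 by 54 by 41 mm on the caddy; leave it alone. Origin at the centre of its underside.
Mind the look-alikes: they are no part of the job. There is more than one size of the pole; the job needs the middle-sized.

How it is judged (in metres and radians):
On the way, in this order (a step that is already met when the one before it is completed fails the run):
1. the bill of the hook is down through the ring while the shutter is still up (lowered less than 50 mm) (x of hook_tip in the frame of ring between -0.013 and 0.013 m and y of hook_tip in the frame of ring between -0.013 and 0.013 m and z of hook_tip in the frame of ring between -0.03 and -0.005 m and value of joint shutter below 0.05 m), for 0.1 s.
2. the shutter is fully home (within 2.5 mm of its stop) with the hook still in the ring (x of hook_tip in the frame of ring between -0.013 and 0.013 m and y of hook_tip in the frame of ring between -0.013 and 0.013 m and z of hook_tip in the frame of ring between -0.03 and -0.003 m and value of joint shutter above 0.0975 m), for 0.2 s.
At the end, for the whole second after the job is handed in: The shutter is home (within 4 mm of its stop) and the pole lies released and still in the caddy's pocket: its origin within 5.5 mm of the pocket's centre, its underside within 3 mm of the pocket floor, square within 5 degrees, flat within 3 degrees, hook to the pocket's -x side (value of joint shutter above 0.096 m and horizontal distance between pole and pocket below 0.0055 m and z of pole in the frame of pocket between -0.003 and 0.003 m and x of hook_tip in the frame of pocket below 0 m and angle between the x axis of pole and the x axis of pocket, either way round below 0.09 rad and angle between pole's own z axis and vertical below 0.05 rad and linear speed of pole below 0.02 m/s and contact force between the fingers and pole below 0.05 N); the robot touches nothing.
It fails at once if the gripper or arm touches the hutch, its shutter or its light bar (contact force between any of the fingers, the arm and hutch above 1.5 N).
It fails at once if the pole presses or pulls on the hutch or shutter with more than 18 N (contact force between pole and hutch above 18 N).
It fails at once if the pole is dropped or thrown into its pocket (faster than 0.35 m/s within 30 mm of it) (distance between pole and pocket below 0.03 m and linear speed of pole above 0.35 m/s).
It fails at once if one of the other things is moved by more than 15 mm (distance of any of remote_a, remote_b, tester, spinner, trinket from where it was at the start of the episode above 0.015 m).
It also fails if it takes over 64 s, if anything falls off the work surface, if the arm or the gripper's body presses on something with over 40 N, if the wrist force passes 120 N, or if a joint passes its speed limit or range.

## Working session

There is one attempt and no reset: what is moved stays moved. The work goes in short steps, Python scripts to look and compute and a tool call to move; the robot and the scene stay as the last step left them, time stands still between calls to the robot, and variables do not carry over. Pictures are saved under pics/ and viewed, at most 10 in all, crops included, and the job is handed in when it is done.

Besides the shell and the picture viewer there is one more tool, called after ">>>" as name(argument=value, ...) on one line, values as JSON. step_arm: Moves the arm, as the interface text tells. Its arguments: {"type":"object","properties":{"targets":{"type":"array","items":{"type":"array"}},"force":{"type":"number"}},"required":["targets"]}

```bash
ls; mkdir -p pics; cat > h.py <<'E'
import numpy as np, cv2
from workcell import bot
def snap(n):
    P=bot.camera_params(n); im,d=bot.camera(n); return im,d,{k:np.array(P[k],float) for k in 'KRt'}
def pts(d,P):
    v,u=np.mgrid[:480,:640]; r=np.stack([u,v,np.ones_like(u)],-1)@np.linalg.inv(P['K']).T
    return (r*d[...,None]-P['t'])@P['R']
def ray(u,v,z,P):
    r=P['R'].T@np.linalg.inv(P['K'])@[u,v,1]; c=-P['R'].T@P['t']; return c+r*(z-c[2])/r[2]
def proj(X,P):
    p=P['K']@(P['R']@np.array(X)+P['t']); return p[:2]/p[2]
E
python3 - <<'E'
from h import *
for n in ['top','side']:
    im,d,P=snap(n); cv2.imwrite(f'pics/{n}0.png',im[...,::-1]); np.savez(f'{n}0.npz',im=im,d=d,**P)
    print(n,(-P['R'].T@P['t']).round(3),P['R'].round(2).tolist(),P['K'][0,0])
print(bot.get_obs())
E
```

```text
pics
top [ 0.337 -0.017  1.251] [[-0.01, -1.0, 0.02], [-0.99, 0.01, -0.11], [0.11, -0.02, -0.99]] 498.08280228336866
side [ 0.107 -0.885  1.017] [[0.92, -0.38, -0.02], [-0.27, -0.62, -0.74], [0.27, 0.69, -0.67]] 455.9355918892936
{'time': 0.1, 'q': array([7.23648526e+01, 5.00812129e+00, 1.00379793e+01, 9.51015455e+01,
       6.88412038e-04, 8.99979259e+01]), 'qd': array([-0.06420075, -0.09990094,  0.12009284,  0.00303782, -0.04051026,
        0.04295914]), 'joint_efforts': array([-2.52056952e-04, -5.21560013e+01,  4.65654373e+01,  1.59479713e-02,
        2.57415832e-05, -1.23082813e-05]), 'ee_pos': array([0.1665531 , 0.52393786, 0.23064324]), 'tcp_rot': array([-1.79928312e+02, -6.91006546e-04,  1.62366926e+02]), 'wrist_force': array([-0.62823236,  0.42120994,  0.3446559 ]), 'torque': array([ 0.06575983, -0.01978574, -0.06082121]), 'grasp_force': 0.0, 'opening': 0.08524140486291577}
```

View pics/top0.png

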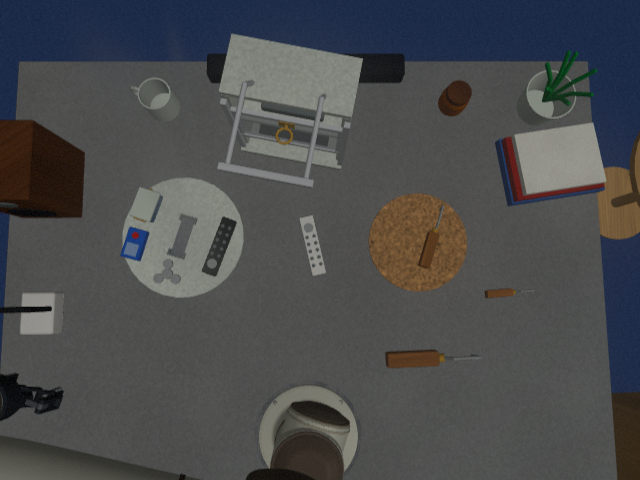

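View pics/side0.png

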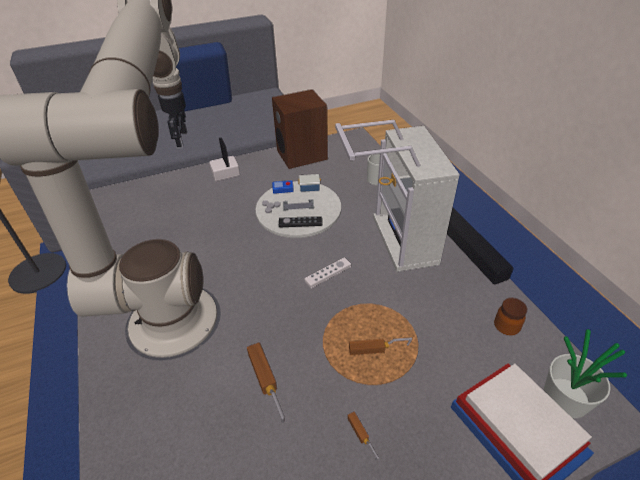

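The top view shows three poles: a large one at (414,359), a small one at (500,293), and one on the cork mat at (430,248). The last fits: it is mid-sized and on the mat. The ring is at (285,134), the light bar at (266,175), the pocket at (182,236) and the spinner at (167,272). I'll confirm in a crop and measure.

```bash
python3 - <<'E'
from h import *
Z=np.load('top0.npz'); im=Z['im']; d=Z['d']; P={k:Z[k] for k in 'KRt'}; X=pts(d,P)
hsv=cv2.cvtColor(im,cv2.COLOR_RGB2HSV)
a=cv2.resize(im[195:295,375:475],(400,400),interpolation=3); b=cv2.resize(im[185:285,125:225],(400,400),interpolation=3)
cv2.imwrite('pics/crop1.png',np.hstack([a,b])[...,::-1])
print('mat z',np.median(X[265:280,390:415,2]),'pole px hsv',hsv[250,428],hsv[262,400],'top z',X[250,428])
print('caddy z',X[210,170],'pocket floor',X[236,183])
for uv in [(222,168),(266,175),(312,183),(285,142),(285,126),(285,134)]: print(uv,X[uv[1],uv[0]].round(3),hsv[uv[1],uv[0]])
# hutch roof
for uv in [(232,38),(358,62),(225,98),(345,110),(290,60)]: print('roof',uv,X[uv[1],uv[0]].round(3))
# poles by height on mat
h=X[...,2]; 
for nm,(u0,u1,v0,v1),lo,hi in [('block',(405,455,195,280),.026,.05),('pocketw',(160,205,205,262),.0275,.04)]:
    m=np.zeros(h.shape,np.uint8); m[v0:v1,u0:u1]=((h>lo)&(h<hi))[v0:v1,u0:u1]
    q=X[m>0]; print(nm,len(q),q.mean(0).round(4)); r=cv2.minAreaRect((q[:,:2]*1000).astype(np.float32)); print(r)
E
```

```text
mat z 0.005772317981009546 pole px hsv [ 14 163  86] [ 15 136 114] top z [ 0.44376563 -0.3009758   0.02722171]
caddy z [0.5491033  0.33814557 0.02291984] pocket floor [0.483515   0.30398636 0.02536402]
(222, 168) [0.558 0.141 0.399] [120   4 134]
(266, 175) [0.544 0.064 0.402] [ 90   6 132]
(312, 183) [ 0.529 -0.016  0.403] [100   6 130]
(285, 142) [0.651 0.04  0.25 ] [ 19 141 116]
(285, 126) [0.684 0.04  0.251] [ 19 167 113]
(285, 134) [0.693 0.044 0.171] [120  13  60]
roof (232, 38) [0.832 0.137 0.334]
roof (358, 62) [ 0.781 -0.106  0.337]
roof (225, 98) [0.721 0.154 0.308]
roof (345, 110) [ 0.685 -0.079  0.338]
roof (290, 60) [0.784 0.025 0.339]
block 473 [ 0.4563 -0.3059  0.0346]
((477.4803466796875, -313.60430908203125), (27.24675750732422, 159.3634796142578), 71.87859344482422)
pocketw 150 [0.4788 0.309  0.0312]
((489.15411376953125, 309.53179931640625), (88.24871826171875, 139.05166625976562), 86.5569076538086)
```

View pics/crop1.png

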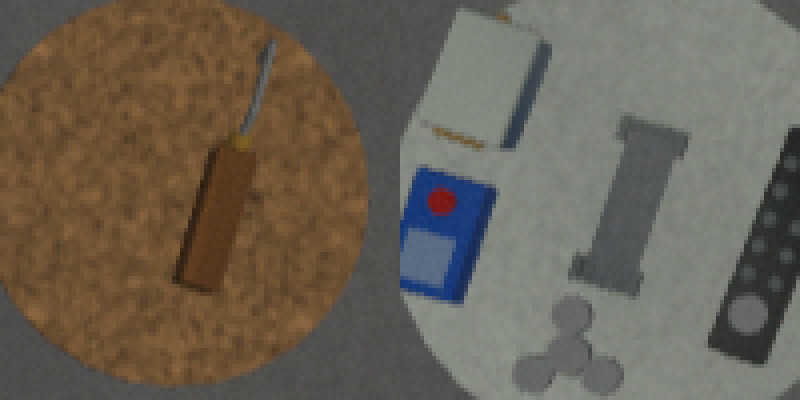

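The crop confirms the middle-sized pole on the mat, with its hook at the upper right. The pocket has the spinner at its lower (near) end, so the hook must point away from the robot there. Next I'll measure with colour masks.

```bash
python3 - <<'E'
from h import *
T=np.load('top0.npz'); S=np.load('side0.npz')
def big(m,box):
    u0,u1,v0,v1=box; z=np.zeros((480,640),np.uint8); z[v0:v1,u0:u1]=m[v0:v1,u0:u1]
    c=max(cv2.findContours(z,0,1)[0],key=cv2.contourArea); return c[:,0]
P={k:T[k] for k in 'KRt'}; Q={k:S[k] for k in 'KRt'}
H=cv2.cvtColor(T['im'],cv2.COLOR_RGB2HSV).astype(int); I=T['im'].astype(int)
def rect(c,z):
    w=np.array([ray(u,v,z,P)[:2] for u,v in c],np.float32)*1000
    r=cv2.minAreaRect(w); b=cv2.boxPoints(r); e=[b[1]-b[0],b[2]-b[1]]; l=max(e,key=np.linalg.norm)
    print(np.round(r[0],1),np.round(r[1],1),'yaw',round(float(np.degrees(np.arctan(l[1]/l[0]))),1))
gray=cv2.GaussianBlur(T['im'],(3,3),0).astype(int)
c=big(((gray[...,0]<105)&(gray[...,0]-gray[...,2]>25)&(gray[...,1]<66)).astype(np.uint8),(412,450,224,272)); print('pole px',cv2.minAreaRect(c)); rect(c,.034)
c=big(((gray.max(2)<120)&(np.ptp(gray,2)<25)).astype(np.uint8),(168,199,210,261)); print('pocket',cv2.minAreaRect(c)); rect(c,.03)
m=((H[...,0]>12)&(H[...,0]<30)&(H[...,1]>100)).astype(np.uint8); c=big(m,(268,302,118,150)); e=cv2.fitEllipse(c); print('ring top',e,cv2.boundingRect(c)); 
Hs=cv2.cvtColor(S['im'],cv2.COLOR_RGB2HSV).astype(int)
ms=((Hs[...,0]>12)&(Hs[...,0]<30)&(Hs[...,1]>100)).astype(np.uint8); cs=big(ms,(365,410,165,200)); es=cv2.fitEllipse(cs); print('side',es,cv2.boundingRect(cs))
X=pts(T['d'],P); z=np.zeros((480,640),bool); z[118:150,268:302]=m[118:150,268:302]>0
q=X[z]; q=q[np.abs(q[:,2]-np.median(q[:,2]))<.015]; print('ring depth',np.median(q,0),q.min(0),q.max(0))
Xs=pts(S['d'],Q); z=np.zeros((480,640),bool); z[165:200,365:410]=ms[165:200,365:410]>0
print('ring depth side',np.median(Xs[z],0))
for h in(.24,.25,.26): print(h,ray(*e[0],h,P)[:2],'side',ray(*es[0],h,Q)[:2])
# bar
b=[X[v,u] for u in range(222,312) for v in range(155,192) if .385<X[v,u,2]<.42 and H[v,u,1]<40]; b=np.array(b); vx,vy,x0,y0=cv2.fitLine(b[:,:2].astype(np.float32),2,0,.01,.01)[:,0]; print('bar',len(b),b.mean(0),np.degrees(np.arctan2(vy,vx)))
cv2.imwrite('pics/crop2.png',np.hstack([cv2.resize(T['im'][90:190,215:315],(400,400),interpolation=2),cv2.resize(S['im'][120:220,330:430],(400,400),interpolation=2)])[...,::-1])
E
```

```text
pole px ((429.5550537109375, 249.31651306152344), (15.612568855285645, 38.408836364746094), 16.699243545532227)
[ 445.  -303.4] [38.4 95.5] yaw -18.4
pocket ((182.00038146972656, 236.04425048828125), (18.665102005004883, 44.857810974121094), 17.927921295166016)
[483.1 305.3] [ 46.3 110. ] yaw -16.8
ring top ((284.41180419921875, 132.82086181640625), (17.263212203979492, 22.458972930908203), 14.571395874023438) (275, 121, 20, 23)
side ((387.8200378417969, 179.95375061035156), (11.003286361694336, 16.60075569152832), 86.52777862548828) (379, 173, 17, 13)
ring depth [0.67604014 0.03829866 0.25122042] [0.6471925  0.02081581 0.2436708 ] [0.69068332 0.06030294 0.26527087]
ring depth side [0.67903849 0.03525579 0.2498746 ]
0.24 [0.67335222 0.04148948] side [0.6816626  0.05051762]
0.25 [0.67002187 0.04091257] side [0.67425884 0.03847126]
0.26 [0.66669152 0.04033567] side [0.66685508 0.02642491]
bar 1013 [0.54713775 0.05763253 0.40052175] 82.62015
```

View pics/crop2.png

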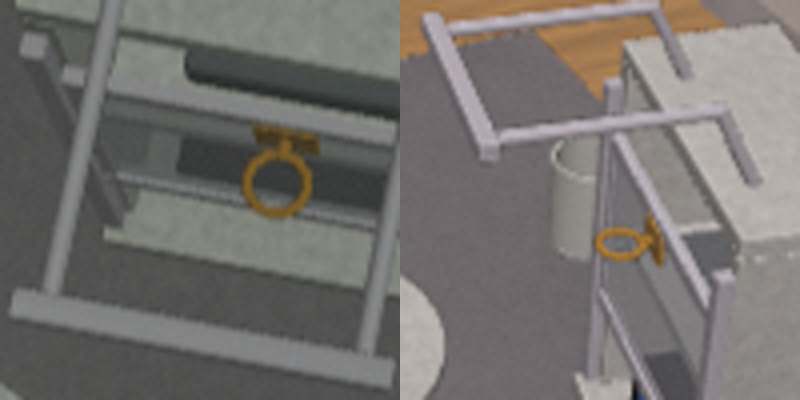

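```bash
python3 - <<'E'
from h import *
T=np.load('top0.npz'); S=np.load('side0.npz')
P={k:T[k] for k in 'KRt'}; Q={k:S[k] for k in 'KRt'}
M=[A['K']@np.c_[A['R'],A['t']] for A in(P,Q)]
tri=lambda a,b:(lambda x:(x[:3]/x[3]).ravel())(cv2.triangulatePoints(M[0],M[1],np.array(a,float),np.array(b,float)))
f=lambda x,y:(215+x/4-.4,90+y/4-.4); g=lambda x,y:(330+(x-400)/4-.4,120+y/4-.4)
print('ring',tri(f(277,185),g(621,243)))
a,b=ray(*f(14,303),.402,P),ray(*f(392,374),.402,P); print('bar ends',a,b,np.degrees(np.arctan2((a-b)[1],(a-b)[0]))-90,np.linalg.norm(a-b))
c=(a+b)/2; 
for y in(-8,-10.5,-11.5): 
  w=np.radians(y);o=c[:2]+.155*np.array([np.cos(w),np.sin(w)]);print(y,'hutch origin',o)
# pole wire: tip end of wire in crop1: (273,42), root (240,140)
k=lambda x,y:(375+x/4-.4,195+y/4-.4)
r,t=ray(*k(240,140),.042,P),ray(*k(273,42),.042,P);print('wire',r,t,np.degrees(np.arctan2(*(t-r)[1::-1])),np.linalg.norm(t-r))
for n,x,y in[('fl',216,146),('fr',256,152),('br',216,292),('bl',180,280)]:print(n,ray(*k(x,y),.034,P)[:2].round(4))
k2=lambda x,y:(125+(x-400)/4-.4,185+y/4-.4)
for n,x,y in[('tl',621,115),('tr',690,133),('br',638,297),('bl',570,277)]:print(n,ray(*k2(x,y),.032,P)[:2].round(4))
E
```

```text
ring [0.66510097 0.04179877 0.24868184]
bar ends [0.56156892 0.14732299 0.402     ] [ 0.52919642 -0.01664314  0.402     ] -11.16849953180801 0.16713128938556052
-8 hutch origin [0.69887422 0.04376809]
-10.5 hutch origin [0.69778718 0.03709342]
-11.5 hutch origin [0.697271   0.03443789]
wire [ 0.492661   -0.31551103  0.042     ] [ 0.55357833 -0.33812266  0.042     ] -20.36419515725408 0.06497850577165365
fl [ 0.4901 -0.3025]
fr [ 0.4861 -0.3272]
br [ 0.3998 -0.2994]
bl [ 0.4074 -0.2775]
tl [0.539  0.3112]
tr [0.5275 0.2686]
br [0.4265 0.2984]
bl [0.4391 0.34  ]
```

>>> step_arm(targets=[[0.8, [35, -45, 20], [0, 0, -0.15]], [0.8, [70, -90, 20], [0, 0, -0.3]]], force=40)

```text
time: 0.3
ee_pos: [0.2262, 0.4472, 0.2508]
tcp_rot: [180.0, 0.0, 145.0]
wrist_force: [1.9, -0.4, -0.0]
opening: 0.0682
grasp_force: 0.0
```

```bash
python3 -c "
from workcell import bot;o=bot.get_obs();print(o['time'],o['q'].round(1),o['ee_pos'],o['tcp_rot'])"
```

```text
0.3 [63.2 -1.2  5.9 97.1 -0.  98.2] [0.22622203 0.44724074 0.25084986] [1.79998026e+02 1.48929550e-03 1.44999931e+02]
```

>>> step_arm(targets=[[0.8, [20, -45, 20], [0, 0, 0.05]], [0.8, [40, -90, 20], [0, 0, 0.1]], [0.8, [55, -135, 20], [0, 0, 0.15]], [0.8, [70, -180, 20], [0, 0, 0.2]], [0.8, [85, -225, 20], [0, 0, 0.26]], [0.8, [100, -270, 20], [0, 0, 0.26]], [0.8, [115, -315, 20], [0, 0, 0.26]], [0.8, [130, -360, 20], [0, 0, 0.26]]])

```text
time: 1.1
ee_pos: [0.3562, 0.0856, 0.2704]
tcp_rot: [180.0, 0.0, 160.1]
wrist_force: [0.4, 0.8, 0.7]
opening: 0.0684
grasp_force: 0.0
```

>>> step_arm(targets=[[0.8, [10, -45, 0], [0, 0, 0]], [0.8, [20, -90, 0], [0, 0, 0]], [0.8, [35, -135, 0], [0, 0, 0]], [0.8, [50, -180, 0], [0, 0, 0]], [0.8, [65, -225, -10], [0, 0, 0]], [0.8, [80, -270, -25], [0, 0, 0]], [0.8, [90, -315, -40], [0, 0, 0]], [0.8, [95, -360, -60], [0, 0, 0]]])

```text
time: 1.9
ee_pos: [0.4516, -0.2747, 0.2097]
tcp_rot: [180.0, 0.0, 160.1]
wrist_force: [1.3, 0.4, -0.2]
opening: 0.0685
grasp_force: 0.0
```

>>> step_arm(targets=[[0.8, [0, -15, -10], [0, 0, 0]], [0.8, [0, -30, -20], [0, 0, 0]], [0.8, [0, -30, -20], [0, 0, 0]]])

```text
time: 2.2
ee_pos: [0.4506, -0.3031, 0.1888]
tcp_rot: [180.0, -0.1, 160.0]
wrist_force: [0.3, 1.2, -0.0]
opening: 0.0685
grasp_force: 0.0
```

```bash
python3 - <<'E'
from h import *
o=bot.get_obs();print(o['time'],o['q'].round(1),o['ee_pos'],o['tcp_rot'])
im,d,P=snap('wrist'); cv2.imwrite('pics/w1.png',im[...,::-1]); np.savez('w1.npz',im=im,d=d,**P); print((-P['R'].T@P['t']).round(3))
print(proj([.447,-.3015,.034],P),proj([.552,-.338,.042],P))
E
```

```text
2.2 [-33.9   3.5   3.8  90.4  -0.  -13.9] [ 0.45064784 -0.30305873  0.1887782 ] [ 1.79968913e+02 -1.36327732e-01  1.60010777e+02]
[ 0.371 -0.272  0.331]
[318.88185582 213.20261445] [320.76928154 337.86871595]
```

View pics/w1.png

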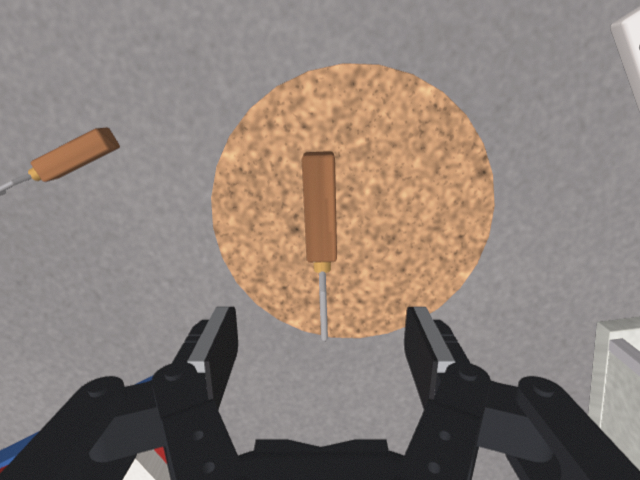

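The wrist view shows the pole's grip block from (319,158) to (321,262), and the wire's end at (324,338).

```bash
python3 - <<'E'
from h import *
W=np.load('w1.npz'); P={k:W[k] for k in 'KRt'}
a=ray(318.8,158,.034,P);b=ray(321.3,262,.034,P);t=ray(324,336,.042,P)
c=(a+b)/2
print(a,b,t,np.linalg.norm(b-a),c,np.degrees(np.arctan2(*(b-a)[1::-1])),np.degrees(np.arctan2(*(t-c)[1::-1])),np.linalg.norm((t-c)[:2]))
g=cv2.GaussianBlur(W['im'],(5,5),0).astype(int);m=((g[...,0]<155)&(g[...,0]-g[...,2]>55)&(g[...,1]<100)).astype(np.uint8)
m[:,:280]=0;m[:,360:]=0;m[:140]=0;m[275:]=0
k=max(cv2.findContours(m,0,1)[0],key=cv2.contourArea);print(cv2.minAreaRect(k),cv2.boxPoints(cv2.minAreaRect(k)).tolist())
X=pts(W['d'],P);print(X[200,320],X[255,320],X[240,420])
E
```

```text
[ 0.40585242 -0.28655505  0.034     ] [ 0.4875298  -0.31412405  0.034     ] [ 0.55117577 -0.33468579  0.042     ] 0.08620466031040792 [ 0.44669111 -0.30033955  0.034     ] -18.65135414125287 -18.19675159199741 0.10998504100617792
((319.0, 188.5), (73.0, 30.0), 90.0) [[304.0, 152.0], [334.0, 152.0], [334.0, 225.0], [304.0, 225.0]]
[ 0.43723755 -0.29699371  0.03341231] [ 0.48155924 -0.31311633  0.03308912] [ 0.50933837 -0.22696637  0.00444781]
```

>>> step_arm(targets=[[0.6, [5, -1, -40], [0, 0, 0.026]], [0.6, [9, -2, -80], [0, 0, 0.026]], [0.6, [9, -2, -120], [0, 0, 0.026]], [0.6, [9, -2, -150], [0, 0, 0.026]], [0.6, [9, -2, -170], [0, 0, 0.026]], [0.6, [9, -2, -180], [0, 0, 0.026]], [0.6, [9, -2, -180], [0, 0, 0.026]]])

```text
time: 2.95
ee_pos: [0.4603, -0.3034, 0.0104]
tcp_rot: [180.0, -0.0, 161.6]
wrist_force: [0.1, 0.6, 0.2]
opening: 0.0514
grasp_force: 0.0
```

>>> step_arm(targets=[[0, [0, 0, 0], [0, 0, 0]], [0, [0, 0, 0], [0, 0, 0]], [0, [0, 0, 0], [0, 0, 0]], [0, [0, 0, 0], [0, 0, 0]]], force=110)

```text
time: 3.35
ee_pos: [0.4614, -0.3051, 0.0127]
tcp_rot: [-180.0, 0.2, 161.6]
wrist_force: [-1.3, 1.5, 7.5]
opening: 0.0238
grasp_force: 109.1
```

>>> step_arm(targets=[[0, [0, 0, 20], [0, 0, 0]], [0, [0, 0, 50], [0, 0, 0]], [0, [-20, 0, 90], [0, 0, 0.06]], [0, [-50, 20, 130], [0, 0, 0.127]], [0, [-75, 50, 150], [0, 0, 0.127]], [0, [-100, 90, 160], [0, 0, 0.127]], [0, [-100, 90, 160], [0, 0, 0.127]]])

```text
time: 4.05
ee_pos: [0.3588, -0.2122, 0.1743]
tcp_rot: [-179.9, 0.3, 168.9]
wrist_force: [0.7, -1.0, -1.6]
opening: 0.0238
grasp_force: 108.3
```

>>> step_arm(targets=[[0, [0, 40, 0], [-0.027, -0.137, 0]], [0, [0, 80, 0], [-0.054, -0.274, 0]], [0, [0, 120, 0], [-0.081, -0.411, 0]], [0, [0, 160, 0], [-0.108, -0.548, 0]], [0, [0, 200, 0], [-0.135, -0.685, 0]], [0, [0, 240, 0], [-0.135, -0.685, 0]], [0, [0, 270, 0], [-0.135, -0.685, 0]], [0, [0, 270, 0], [-0.135, -0.685, 0]]])

```text
time: 4.85
ee_pos: [0.4094, 0.0745, 0.1809]
tcp_rot: [-177.9, 37.5, 168.8]
wrist_force: [-0.3, 0.8, -0.8]
opening: 0.024
grasp_force: 108.4
```

```bash
python3 - <<'E'
from h import *
o=bot.get_obs();print(o['time'],o['q'].round(1),o['ee_pos'],o['tcp_rot'],o['wrist_force'],o['opening'])
out=[]
for n in ['side','wrist','top']:
    im,d,P=snap(n); np.savez(n+'2.npz',im=im,d=d,**P); out.append(im)
cv2.imwrite('pics/g2.png',np.hstack([cv2.resize(out[0][120:270,230:430],(400,300),interpolation=2),cv2.resize(out[1],(400,300))])[...,::-1])
E
```

```text
4.85 [ 26.2 -48.5 -42.2  66.3 -23.5  31.7] [0.40944624 0.07452929 0.18090245] [-177.868238     37.47298613  168.76491309] [-0.32702798  0.81021047 -0.77953448] 0.023950277281672587
```

View pics/g2.png

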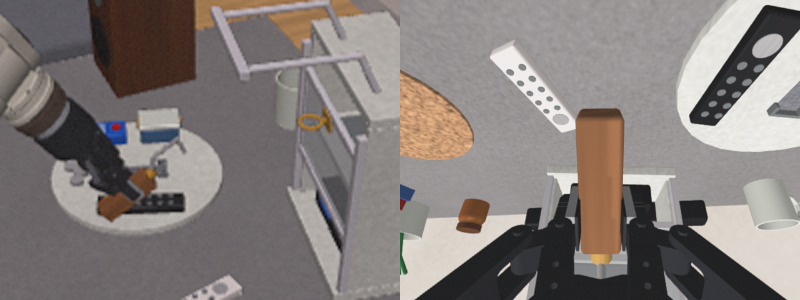

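The pole is held straight. The lean hit joint 2's limit because the arm is too close in, so I'll move forward.

>>> step_arm(targets=[[0, [40, 0, 0], [0, 0, 0]], [0, [80, 0, 10], [0, 0, 0]], [0, [100, 0, 20], [0, 0, 0]], [0, [100, 0, 20], [0, 0, 0]], [0, [100, 0, 20], [0, 0, 0]]])

```text
time: 5.5
ee_pos: [0.5093, 0.0708, 0.1997]
tcp_rot: [-177.7, 37.2, 168.7]
wrist_force: [0.5, 0.1, -1.1]
opening: 0.0238
grasp_force: 108.4
```

```bash
cat >> h.py <<'E'
from scipy.spatial.transform import Rotation as Ro
PT=np.array([.014,.0003,.0067])   # TCP in pole frame
def pole(o=None):
    o=o or bot.get_obs(); R=Ro.from_euler('xyz',o['tcp_rot'],degrees=True).as_matrix()@np.diag([-1,1,-1.])
    f=lambda p:np.array(o['ee_pos'])+R@(np.array(p)/1000-PT); return f,R
RING=np.array([.6655,.0415,.249]); YH=np.radians(-11.2); RH=Ro.from_euler('z',YH).as_matrix()
def rep():
    o=bot.get_obs(); f,R=pole(o)
    print('t',o['time'],'q',o['q'].round(1),'tcp',o['ee_pos'].round(4),'pole x',R[:,0].round(3),'pitch',np.degrees(np.arcsin(R[2,0])).round(1),'yaw',np.degrees(np.arctan2(R[1,0],R[0,0])).round(1),'yz',R[2,1].round(3))
    for n,p in [('tip',(106,0,10)),('crook',(112,0,36))]: print(n,f(p).round(4),'ringframe',(RH.T@(f(p)-RING)*1000).round(1))
    print('F',o['wrist_force'].round(1),o['grasp_force'])
    return f
E
python3 - <<'E'
from h import *
f=rep()
out=[]
for n in ['side','top']:
    im,d,P=snap(n); np.savez(n+'3.npz',im=im,d=d,**P)
    c=proj(f((112,0,36)),P); print(n,'crook',c,'tip',proj(f((106,0,10)),P),'ring',proj(RING,P)); x,y=c.astype(int)
    out.append(cv2.resize(im[y-40:y+40,x-40:x+60],(400,320),interpolation=2)); print(x-40,y-40)
cv2.imwrite('pics/g3.png',np.hstack(out)[...,::-1])
E
```

```text
t 5.5 q [ 18.7 -33.8 -33.4  58.1 -19.7  25. ] tcp [0.5093 0.0708 0.1997] pole x [ 0.781 -0.156  0.604] pitch 37.2 yaw -11.3 yz -0.032
tip [0.5792 0.0566 0.2579] ringframe [-87.6  -1.9   8.9]
crook [0.5687 0.0598 0.2823] ringframe [-98.5  -0.8  33.3]
F [ 0.5  0.1 -1.1] 108.44921350479126
side crook [351.48528229 175.37760627] tip [355.13320114 182.22106265] ring [384.57671328 180.40258673]
311 135
top crook [273.98697498 177.18121308] tip [276.49857486 174.91805105] ring [284.15856932 135.09684391]
233 137
```

View pics/g3.png

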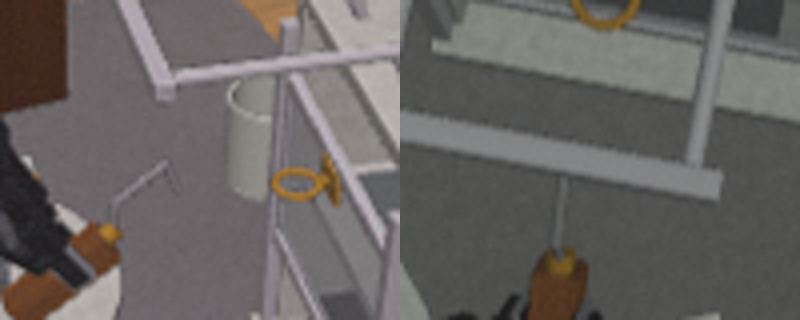

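>>> step_arm(targets=[[0, [0, 0, 5], [0.008, -0.09, 0.02]], [0, [15, -3, 10], [0.008, -0.09, 0.02]], [0, [30, -6, 12], [0.008, -0.09, 0.02]], [0, [30, -6, 12], [0.008, -0.09, 0.02]], [0, [30, -6, 12], [0.008, -0.09, 0.02]]])

```text
time: 6.1
ee_pos: [0.5384, 0.0665, 0.2115]
tcp_rot: [-179.6, 42.2, 168.8]
wrist_force: [0.2, -0.3, -0.0]
opening: 0.0236
grasp_force: 108.5
```

```bash
python3 -c "
from h import *
rep()"
```

```text
t 6.1 q [ 16.7 -35.2 -35.6  51.1 -18.7  21.5] tcp [0.5384 0.0665 0.2115] pole x [ 0.727 -0.144  0.671] pitch 42.2 yaw -11.2 yz -0.005
tip [0.6031 0.0534 0.2757] ringframe [-63.5  -0.5  26.7]
crook [0.5904 0.0561 0.299 ] ringframe [-76.5  -0.3  50. ]
F [ 0.2 -0.3 -0. ] 108.46892952919006
```

>>> step_arm(targets=[[0, [15, -3, 0], [0, 0, 0]], [0, [30, -6, 0], [0, 0, 0]], [0, [45, -9, 0], [0, 0, 0]], [0, [57, -11, 0], [0, 0, 0]], [0, [63, -12, 0], [0, 0, 0]], [0, [63, -12, 0], [0, 0, 0]]])

```text
time: 6.7
ee_pos: [0.6022, 0.0548, 0.2115]
tcp_rot: [-179.6, 42.2, 168.8]
wrist_force: [-0.3, -0.3, -1.7]
opening: 0.0241
grasp_force: 108.5
```

```bash
python3 - <<'E'
from h import *
f=rep()
out=[]
for n in ['side','top']:
    im,d,P=snap(n)
    c=proj(RING,P); print(n,'crook',proj(f((112,0,36)),P),'tip',proj(f((106,0,10)),P),'ring',c); x,y=c.astype(int)
    out.append(cv2.resize(im[y-30:y+30,x-35:x+30],(390,360),interpolation=2)); print(x-35,y-30)
cv2.imwrite('pics/g4.png',np.hstack(out)[...,::-1])
E
```

```text
t 6.7 q [ 12.8 -26.3 -30.6  46.3 -16.2  18.3] tcp [0.6022 0.0548 0.2115] pole x [ 0.727 -0.144  0.671] pitch 42.2 yaw -11.2 yz -0.005
tip [0.6669 0.0417 0.2756] ringframe [ 1.3  0.5 26.6]
crook [0.6542 0.0444 0.2989] ringframe [-11.7   0.6  49.9]
F [-0.3 -0.3 -1.7] 108.46907258033752
side crook [381.76776323 166.13501049] tip [385.65863241 172.52335105] ring [384.57671328 180.40258673]
349 150
top crook [281.20000016 132.6171651 ] tip [283.28609183 130.23062318] ring [284.15856932 135.09684391]
249 105
```

View pics/g4.png

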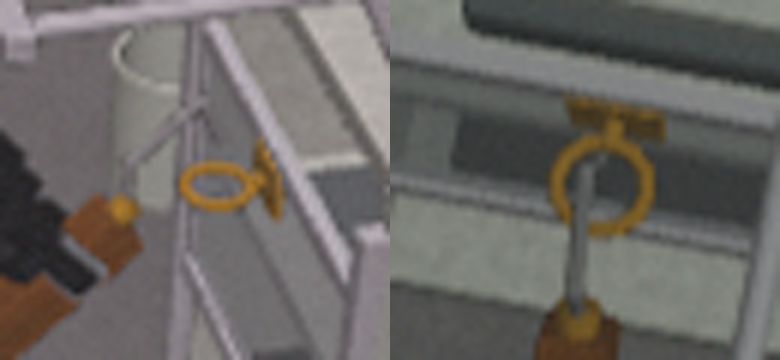

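The side view shows the bill's tip (384,174) right above the ring (385,181). The top view shows the tip (284,131) inside the ring's hole, whose centre is at (284.5,136). I'll descend.

>>> step_arm(targets=[[0, [-1, 0, -8], [0, 0, 0]], [0, [-1, 0, -16], [0, 0, 0]], [0, [-1, 0, -24], [0, 0, 0]], [0, [-1, 0, -31], [0, 0, 0]], [0, [-1, 0, -36], [0, 0, 0]], [0, [-1, 0, -36], [0, 0, 0]], [0, [-1, 0, -36], [0, 0, 0]]])

```text
time: 7.5
ee_pos: [0.6012, 0.0549, 0.1759]
tcp_rot: [-179.6, 42.2, 168.8]
wrist_force: [0.0, -0.3, -0.8]
opening: 0.0238
grasp_force: 108.5
```

```bash
python3 - <<'E'
from h import *
f=rep()
out=[]
for n in ['side','top']:
    im,d,P=snap(n)
    x,y=proj(RING,P).astype(int)
    out.append(cv2.resize(im[y-30:y+30,x-35:x+30],(390,360),interpolation=2)); print(x-35,y-30)
cv2.imwrite('pics/g5.png',np.hstack(out)[...,::-1])
E
```

```text
t 7.5 q [ 12.8 -26.3 -34.5  42.3 -16.2  18.3] tcp [0.6012 0.0549 0.1759] pole x [ 0.727 -0.144  0.672] pitch 42.2 yaw -11.2 yz -0.005
tip [0.6659 0.0418 0.2402] ringframe [ 0.3  0.4 -8.8]
crook [0.6531 0.0445 0.2635] ringframe [-12.7   0.5  14.5]
F [ 0.  -0.3 -0.8] 108.46885085105896
349 150
249 105
```

View pics/g5.png

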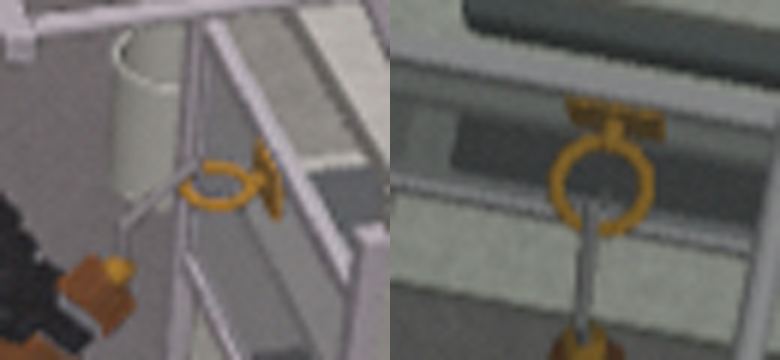

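The bill is through the ring, with the crook over the ring's near wire. Now I'll pull down slowly.

>>> step_arm(targets=[[0, [-1, 0, -3], [0, 0, 0]], [0, [-2, 0.5, -6], [0, 0, 0]], [0, [-2, 0.5, -9], [0, 0, 0]], [0, [-2, 0.5, -12], [0, 0, 0]], [0, [-2, 0.5, -15], [0, 0, 0]]])

```text
time: 8.1
ee_pos: [0.5995, 0.0553, 0.1613]
tcp_rot: [-179.7, 42.3, 168.8]
wrist_force: [1.4, -1.2, 1.5]
opening: 0.024
grasp_force: 108.6
```

```bash
python3 -c "
from h import *
rep()"
```

```text
t 8.1 q [ 12.9 -26.4 -36.2  40.6 -16.3  18.4] tcp [0.5995 0.0553 0.1613] pole x [ 0.726 -0.144  0.673] pitch 42.3 yaw -11.2 yz -0.004
tip [0.6641 0.0422 0.2257] ringframe [ -1.6   0.4 -23.3]
crook [0.6513 0.0449 0.2489] ringframe [-14.6   0.6  -0.1]
F [ 1.4 -1.2  1.5] 108.5617733001709
```

>>> step_arm(targets=[[0, [0, 0, -4], [0, 0, 0]], [0, [0, 0, -8], [0, 0, 0]], [0, [0, 0, -12], [0, 0, 0]], [0, [0, 0, -16], [0, 0, 0]], [0, [0, 0, -20], [0, 0, 0]]])

```text
time: 8.6
ee_pos: [0.5993, 0.0553, 0.1406]
tcp_rot: [-179.6, 42.2, 168.8]
wrist_force: [3.7, -0.8, 3.2]
opening: 0.0237
grasp_force: 108.5
```

```bash
python3 - <<'E'
from h import *
f=rep()
out=[]
for n in ['side','top']:
    im,d,P=snap(n)
    x,y=proj(RING,P).astype(int)
    out.append(cv2.resize(im[y-20:y+60,x-45:x+30],(375,400),interpolation=2)); print(x-45,y-20)
cv2.imwrite('pics/g6.png',np.hstack(out)[...,::-1])
E
```

```text
t 8.6 q [ 12.9 -26.  -38.2  38.3 -16.3  18.4] tcp [0.5993 0.0553 0.1406] pole x [ 0.727 -0.144  0.672] pitch 42.2 yaw -11.2 yz -0.005
tip [0.6639 0.0423 0.2048] ringframe [ -1.8   0.4 -44.2]
crook [0.6511 0.045  0.2281] ringframe [-14.8   0.6 -20.9]
F [ 3.7 -0.8  3.2] 108.52819204330444
339 160
239 115
```

View pics/g6.png

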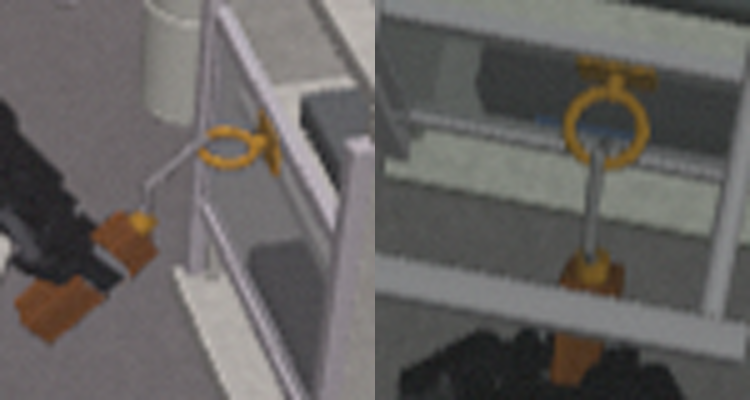

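>>> step_arm(targets=[[0, [0.5, 0, -5], [0, 0, 0]], [0, [1, 0, -10], [0, 0, 0]], [0, [1, 0, -15], [0, 0, 0]], [0, [1, 0, -20], [0, 0, 0]], [0, [1, 0, -25], [0, 0, 0]], [0, [1, 0, -30], [0, 0, 0]], [0, [1, 0, -35], [0, 0, 0]], [0, [1, 0, -39], [0, 0, 0]]])

```text
time: 9.5
ee_pos: [0.6, 0.0554, 0.1012]
tcp_rot: [-179.6, 42.2, 168.8]
wrist_force: [-2.8, -1.2, 2.5]
opening: 0.0235
grasp_force: 108.9
```

>>> step_arm(targets=[[0, [0, 0, -2], [0, 0, 0]], [0, [0, 0, -4], [0, 0, 0]], [0, [0, 0, -6], [0, 0, 0]]])

```text
time: 9.8
ee_pos: [0.6002, 0.0554, 0.0958]
tcp_rot: [-179.6, 42.2, 168.8]
wrist_force: [-2.0, 0.0, 3.1]
opening: 0.0239
grasp_force: 108.9
```

```bash
cat > ring.py <<'E'
from h import *
def ringz():
    px=[]
    for n in('top','side'):
        im,d,P=snap(n); H=cv2.cvtColor(im,cv2.COLOR_RGB2HSV).astype(int)
        m=(H[...,0]>12)&(H[...,0]<30)&(H[...,1]>100)
        X=pts(d,P); L=(X-RING)@RH; m&=(abs(L[...,0]+0)<.04)&(abs(L[...,1])<.03)&(X[...,2]>.12)&(X[...,2]<.28)
        m&=L[...,0]>-.02
        q=X[m]; print(n,'ring pts',m.sum(),'median',np.median(q,0).round(4) if len(q) else None)
E
python3 -c "
from ring import *
rep();ringz()"
```

```text
t 9.8 q [ 12.9 -24.4 -42.2  32.7 -16.3  18.4] tcp [0.6002 0.0554 0.0958] pole x [ 0.727 -0.144  0.672] pitch 42.2 yaw -11.2 yz -0.005
tip [0.6648 0.0423 0.16  ] ringframe [ -0.8   0.6 -89. ]
crook [0.6521 0.045  0.1833] ringframe [-13.9   0.8 -65.7]
F [-2.   0.   3.1] 108.91631841659546
top ring pts 160 median [0.6787 0.0393 0.1765]
side ring pts 78 median [0.6813 0.0342 0.1743]
```

>>> step_arm(targets=[[0, [0, 0, -2], [0, 0, 0]], [0, [0, 0, -4], [0, 0, 0]], [0, [0, 0, -6], [0, 0, 0]], [0, [0, 0, -6], [0, 0, 0]]])

```text
time: 10.3
ee_pos: [0.6, 0.0554, 0.0893]
tcp_rot: [-179.6, 42.2, 168.8]
wrist_force: [-3.0, -0.7, 1.0]
opening: 0.0239
grasp_force: 108.9
```

>>> step_arm(targets=[[0, [0, 0, -1], [0, 0, 0]], [0, [0, 0, -2], [0, 0, 0]], [0, [0, 0, -2], [0, 0, 0]]])

```text
time: 10.6
ee_pos: [0.6001, 0.0554, 0.0877]
tcp_rot: [-179.6, 42.2, 168.8]
wrist_force: [-3.0, 0.1, 1.5]
opening: 0.0235
grasp_force: 109.0
```

```bash
python3 -c "
from ring import *
rep();ringz()"
```

```text
t 10.6 q [ 12.9 -24.  -42.9  31.7 -16.3  18.4] tcp [0.6001 0.0554 0.0877] pole x [ 0.727 -0.144  0.672] pitch 42.2 yaw -11.2 yz -0.005
tip [0.6648 0.0423 0.152 ] ringframe [ -0.9   0.6 -97. ]
crook [0.652  0.045  0.1753] ringframe [-13.9   0.8 -73.7]
F [-3.   0.1  1.5] 108.95627617835999
top ring pts 157 median [0.6768 0.0377 0.1686]
side ring pts 77 median [0.6805 0.033  0.1671]
```

>>> step_arm(targets=[[0, [0, 0, -1], [0, 0, 0]], [0, [0, 0, -1], [0, 0, 0]]])

```text
time: 10.9
ee_pos: [0.6003, 0.0554, 0.0871]
tcp_rot: [-179.6, 42.2, 168.8]
wrist_force: [-3.8, -0.5, 2.6]
opening: 0.0239
grasp_force: 109.0
```

>>> step_arm(targets=[[0, [0, 0, -1], [0, 0, 0]], [0, [0, 0, -1], [0, 0, 0]]])

```text
time: 11.1
ee_pos: [0.6007, 0.0554, 0.0867]
tcp_rot: [-179.7, 42.3, 168.8]
wrist_force: [-5.2, 0.1, 5.2]
opening: 0.0242
grasp_force: 109.3
```

```bash
python3 -c "
from ring import *
rep();ringz()"
```

```text
t 11.1 q [ 12.9 -24.  -43.   31.4 -16.3  18.4] tcp [0.6007 0.0554 0.0867] pole x [ 0.726 -0.144  0.673] pitch 42.3 yaw -11.2 yz -0.005
tip [0.6652 0.0422 0.151 ] ringframe [ -0.5   0.7 -98. ]
crook [0.6524 0.0449 0.1743] ringframe [-13.5   0.8 -74.7]
F [-5.2  0.1  5.2] 109.28938150405884
top ring pts 158 median [0.6777 0.0378 0.1682]
side ring pts 79 median [0.682  0.0326 0.1666]
```

>>> step_arm(targets=[[0, [0, 0, -1], [0, 0, 0]], [0, [0, 0, -1], [0, 0, 0]], [0, [0, 0, -1], [0, 0, 0]]])

```text
time: 11.5
ee_pos: [0.601, 0.0554, 0.0864]
tcp_rot: [-179.7, 42.4, 168.7]
wrist_force: [-4.7, -0.5, 7.8]
opening: 0.0238
grasp_force: 109.6
```

```bash
python3 -c "
from ring import *
rep();ringz()"
```

```text
t 11.5 q [ 12.9 -23.9 -43.1  31.2 -16.3  18.4] tcp [0.601  0.0554 0.0864] pole x [ 0.725 -0.144  0.674] pitch 42.4 yaw -11.3 yz -0.004
tip [0.6655 0.0423 0.1508] ringframe [ -0.2   0.7 -98.2]
crook [0.6527 0.045  0.1741] ringframe [-13.3   0.9 -74.9]
F [-4.7 -0.5  7.8] 109.58271861076355
top ring pts 156 median [0.6774 0.0386 0.1684]
side ring pts 77 median [0.6816 0.0339 0.1663]
```

The stop was felt: it stalled at 9 N with the ring at about 0.166 m. Now I'll unhook straight up, then back out.

>>> step_arm(targets=[[0, [0, 0, 4], [0, 0, 0]], [0, [0.5, 0, 8], [0, 0, 0]], [0, [0.5, 0, 13], [0, 0, 0]], [0, [0.5, 0, 20], [0, 0, 0]], [0, [0.5, 0, 28], [0, 0, 0]], [0, [0.5, 0, 36], [0, 0, 0]], [0, [0.5, 0, 43], [0, 0, 0]], [0, [0.5, 0, 43], [0, 0, 0]]])

```text
time: 12.4
ee_pos: [0.6013, 0.0555, 0.1298]
tcp_rot: [-179.7, 42.3, 168.7]
wrist_force: [-0.2, 1.4, -1.5]
opening: 0.0242
grasp_force: 108.6
```

```bash
python3 -c "
from ring import *
rep();ringz()"
```

```text
t 12.4 q [ 12.9 -25.5 -39.1  36.7 -16.3  18.4] tcp [0.6013 0.0555 0.1298] pole x [ 0.725 -0.144  0.673] pitch 42.3 yaw -11.3 yz -0.004
tip [0.6658 0.0424 0.1942] ringframe [  0.1   0.9 -54.8]
crook [0.653  0.0451 0.2174] ringframe [-12.9   1.1 -31.6]
F [-0.2  1.4 -1.5] 108.62186193466187
top ring pts 159 median [0.6774 0.0391 0.1685]
side ring pts 84 median [0.6793 0.0342 0.1676]
```

>>> step_arm(targets=[[0, [-15, 3, 0], [0, 0, 0]], [0, [-40, 8, 0], [0, 0, 0]], [0, [-70, 14, 0], [0, 0, 0]], [0, [-100, 20, 5], [0, 0, 0]], [0, [-115, 40, 20], [0, 0, 0]], [0, [-125, 75, 40], [0, 0, 0]], [0, [-125, 115, 55], [0, 0, 0]], [0, [-125, 155, 65], [0, 0, 0]]])

```text
time: 13.3
ee_pos: [0.4755, 0.2121, 0.1946]
tcp_rot: [-179.8, 42.3, 168.7]
wrist_force: [1.3, -0.2, -1.0]
opening: 0.0235
grasp_force: 108.6
```

>>> step_arm(targets=[[0, [0, 30, 0], [0.02, 0.12, 0]], [0, [0, 55, 0], [0.05, 0.24, 0]], [0, [0, 75, 0], [0.07, 0.36, 0]], [0, [0, 75, 0], [0.095, 0.48, 0]], [0, [0, 75, 0], [0.12, 0.6, 0]], [0, [0, 75, 0], [0.143, 0.724, 0]], [0, [0, 75, 0], [0.143, 0.724, 0]], [0, [0, 75, 0], [0.143, 0.724, 0]]])

```text
time: 14.1
ee_pos: [0.4763, 0.285, 0.1915]
tcp_rot: [-179.5, -0.0, 168.7]
wrist_force: [-0.2, 0.0, -1.4]
opening: 0.0239
grasp_force: 108.5
```

```bash
python3 - <<'E'
from h import *
rep()
im,d,P=snap('wrist'); np.savez('w4.npz',im=im,d=d,**P)
for c in [(.539,.3112),(.5275,.2686),(.4265,.2984),(.4391,.34),(.483,.3045)]: print(proj([*c,.03],P).round(0))
E
```

```text
t 14.1 q [31.1  5.4  6.1 91.1 -0.3 42.3] tcp [0.4763 0.285  0.1915] pole x [ 0.981 -0.195 -0.001] pitch -0.0 yaw -11.3 yz -0.009
tip [0.5665 0.2668 0.1947] ringframe [-140.9  201.8  -54.3]
crook [0.5725 0.2658 0.2207] ringframe [-134.8  202.   -28.3]
F [-0.2  0.  -1.4] 108.50784659385681
[364. 278.]
[313. 274.]
[325. 151.]
[380. 157.]
[345. 218.]
```

>>> step_arm(targets=[[0, [-10, -35, 0], [0, 0, 0]], [0, [-20, -70, 0], [0, 0, -0.09]], [0, [-20, -70, 0], [0, 0, -0.09]], [0, [-20, -70, 0], [0, 0, -0.09]]])

```text
time: 14.55
ee_pos: [0.4551, 0.2152, 0.194]
tcp_rot: [-179.7, 0.1, 163.7]
wrist_force: [-0.5, 0.0, -0.5]
opening: 0.0236
grasp_force: 108.6
```

```bash
python3 - <<'E'
from h import *
f=rep()
im,d,P=snap('wrist'); np.savez('w5.npz',im=im,d=d,**P)
fo,R=pole(); X=pts(d,P); g=cv2.GaussianBlur(im,(3,3),0).astype(int)
# held block
m=((g[...,0]-g[...,2]>45)&(X[...,2]>.12)&(d>0)); m=cv2.erode(m.astype(np.uint8),np.ones((5,5)))>0
L=(X[m]-fo((0,0,0)))@R*1000; L=L[(abs(L[:,1])<16)&(L[:,2]>20)&(L[:,2]<36)]
A=np.c_[L[:,:2],np.ones(len(L))]; s=np.linalg.lstsq(A,L[:,2],rcond=None)[0]
print('block top: n',len(L),'mean',L.mean(0).round(1),'x range',np.percentile(L[:,0],[1,99]).round(1),'y',np.percentile(L[:,1],[1,99]).round(1),'slopes deg',np.degrees(s[:2]).round(2),'z0',s[2].round(1))
# pocket
gr=g.mean(2); c0=proj([.483,.3045,.03],P).astype(int); print(c0,gr[c0[1],c0[0]])
for dx in range(-50,60,10): print((dx,g[c0[1],c0[0]+dx].tolist(),X[c0[1],c0[0]+dx,2].round(3)),end=' ')
print()
for dy in range(-90,91,15): print((dy,g[c0[1]+dy,c0[0]].tolist(),X[c0[1]+dy,c0[0],2].round(3)),end=' ')
E
```

```text
t 14.55 q [25.5 -1.9 -1.1 90.9 -0.3 41.8] tcp [0.4551 0.2152 0.194 ] pole x [ 0.96  -0.281  0.002] pitch 0.1 yaw -16.3 yz -0.005
tip [0.5433 0.1891 0.1975] ringframe [-148.6  121.   -51.5]
crook [0.549  0.1875 0.2235] ringframe [-142.6  120.6  -25.5]
F [-0.5  0.  -0.5] 108.64873766899109
block top: n 13166 mean [-6.6  1.3 27.7] x range [-45.7  48.3] y [-10.   12.6] slopes deg [-0.35 -0.02] z0 27.7
[432 216] 109.66666666666667
(-50, [214, 213, 205], np.float64(0.021)) (-40, [215, 214, 207], np.float64(0.021)) (-30, [213, 210, 204], np.float64(0.022)) (-20, [214, 213, 206], np.float64(0.022)) (-10, [106, 106, 111], np.float64(0.02)) (0, [108, 108, 113], np.float64(0.021)) (10, [122, 122, 128], np.float64(0.022)) (20, [117, 117, 122], np.float64(0.022)) (30, [215, 215, 209], np.float64(0.023)) (40, [216, 214, 209], np.float64(0.021)) (50, [216, 215, 209], np.float64(0.021)) 
(-90, [218, 217, 212], np.float64(0.021)) (-75, [212, 211, 204], np.float64(0.022)) (-60, [110, 111, 115], np.float64(0.031)) (-45, [116, 116, 121], np.float64(0.021)) (-30, [126, 126, 131], np.float64(0.021)) (-15, [115, 115, 120], np.float64(0.023)) (0, [108, 108, 113], np.float64(0.021)) (15, [114, 114, 119], np.float64(0.022)) (30, [119, 119, 125], np.float64(0.023)) (45, [122, 122, 127], np.float64(0.024)) (60, [215, 214, 207], np.float64(0.02)) (75, [219, 218, 213], np.float64(0.021)) (90, [221, 221, 216], np.float64(0.021))
```

```bash
python3 - <<'E'
from h import *
W=np.load('w5.npz'); P={k:W[k] for k in 'KRt'}; im=W['im']; X=pts(W['d'],P)
g=cv2.GaussianBlur(im,(3,3),0).astype(int)
m=((g.max(2)<165)&(np.ptp(g,2)<25)&(X[...,2]<.05)&(X[...,2]>.01)&(np.linalg.norm(X[...,:2]-[.483,.3045],axis=2)<.075)).astype(np.uint8)
c=max(cv2.findContours(m,0,1)[0],key=cv2.contourArea); mm=np.zeros_like(m); cv2.drawContours(mm,[c],-1,1,-1)
print('cam',(-P['R'].T@P['t']).round(3),'area',mm.sum())
def rc(w):
    r=cv2.minAreaRect((w*1000).astype(np.float32)); b=cv2.boxPoints(r); l=max([b[1]-b[0],b[2]-b[1]],key=np.linalg.norm); print(np.round(r[0],1),np.round(r[1],1),'yaw',round(float(np.degrees(np.arctan(l[1]/l[0]))),2)); return np.arctan(l[1]/l[0])
v,u=np.nonzero(mm)
for z in(.022,.032): y=rc(np.array([ray(a,b,z,P)[:2] for a,b in c[:,0]]))
y=np.radians(-16.4)
for nm,s in[('wall',mm.astype(bool)&(X[...,2]>.029)),('floor',mm.astype(bool)&(X[...,2]<.0255))]:
    z=np.median(X[s][:,2]); vv,uu=np.nonzero(s); w=np.array([ray(a,b,.032 if nm=='wall' else .022,P)[:2] for a,b in zip(uu,vv)])-[.483,.3045]
    a=(w@[np.cos(y),np.sin(y)])*1000; b=(w@[-np.sin(y),np.cos(y)])*1000
    print(nm,s.sum(),z,'a',np.percentile(a,[.5,2,98,99.5]).round(1),'b',np.percentile(b,[.5,2,98,99.5]).round(1))
    k=abs(a)<22; print(' mid |a|<22: n',k.sum(),'b',np.percentile(b[k],[1,99]).round(1) if k.sum() else '')
    if nm=='floor':
        # centreline yaw
        q=[(t,np.mean(np.percentile(b[abs(a-t)<3],[2,98]))) for t in range(-24,25,6)]; print('centreline',np.round(q,1).tolist(),np.degrees(np.polyfit(*zip(*q),1)[0]/1))
E
```

```text
cam [0.374 0.242 0.336] area 5330
[485.2 310. ] [ 45.3 109.6] yaw -17.4
[481.6 307.8] [ 43.9 106.1] yaw -17.4
wall 982 0.0314882542258908 a [-54.1 -54.1  50.6  50.7] b [-18.  -17.3  24.5  25.1]
 mid |a|<22: n 6 b [-9.5 15.6]
floor 4183 0.022135187315287252 a [-53.8 -47.4  46.4  48.3] b [-15.5 -11.3  20.   21.7]
 mid |a|<22: n 1884 b [-11.4  19.8]
centreline [[-24.0, 4.6], [-18.0, 4.4], [-12.0, 4.3], [-6.0, 4.4], [0.0, 4.2], [6.0, 4.0], [12.0, 3.9], [18.0, 4.0], [24.0, 3.8]] -0.9498989546436188
```

>>> step_arm(targets=[[0, [20, 44, 0], [0, 0, -0.018]], [0, [40, 88, -10], [0, 0, -0.018]], [0, [40, 88, -50], [0, 0, -0.018]], [0, [40, 88, -90], [0, 0, -0.018]], [0, [40, 88, -120], [0, 0, -0.018]], [0, [40, 88, -130], [0, 0, -0.018]], [0, [40, 88, -130], [0, 0, -0.018]], [0, [40, 88, -130], [0, 0, -0.018]]])

```text
time: 15.4
ee_pos: [0.4963, 0.3042, 0.0647]
tcp_rot: [-179.7, 0.0, 162.7]
wrist_force: [0.1, -0.3, -0.8]
opening: 0.0239
grasp_force: 109.0
```

```bash
cat > meas.py <<'E'
from h import *
f=rep(); fo,R=pole()
im,d,P=snap('wrist'); X=pts(d,P); g=cv2.GaussianBlur(im,(3,3),0).astype(int); V=X-fo((0,0,0)); L=V@R*1000
wood=(g[...,0]-g[...,2]>40)&(abs(L[...,2]-28)<4)&(abs(L[...,1])<22)&(abs(L[...,0])<60)
H=cv2.cvtColor(im,cv2.COLOR_RGB2HSV).astype(int); print('wood hue med',np.median(H[wood],0))
wood&=(H[...,0]<15)
q=L[wood]; print('block x',np.percentile(q[:,0],[1,99]).round(1))
for t in(-35,-25,-15): k=abs(q[:,0]-t)<4; print(' at',t,k.sum(),'y',np.percentile(q[k,1],[2,98]).round(1) if k.sum() else '')
grey=(g.max(2)<165)&(np.ptp(g,2)<25)
wall=grey&(abs(X[...,2]-.032)<.004)&(abs(L[...,0])<70)&(abs(L[...,1])<32)
w=L[wall]; print('wall n',len(w),'x',np.percentile(w[:,0],[1,99]).round(1) if len(w) else '')
for nm,k in [('left -x end',(w[:,0]<-36)),('+x end',w[:,0]>36)]:
    if k.sum()>10: print(nm,k.sum(),'x',np.percentile(w[k,0],[2,98]).round(1),'y',np.percentile(w[k,1],[2,98]).round(1))
fl=grey&(abs(X[...,2]-.022)<.003)&(abs(L[...,0])<26)&(abs(L[...,1])<26); w=L[fl]
for s in(-1,1):
    k=w[:,1]*s>0; print('floor side',s,k.sum(),'y',np.percentile(w[k,1],[2,98]).round(1) if k.sum()>5 else '')
np.savez('m.npz',im=im,d=d,**P)
E
python3 meas.py
```

```text
t 15.4 q [31.6  9.6 -3.3 77.4 -0.2 49. ] tcp [0.4963 0.3042 0.0647] pole x [ 0.955 -0.298  0.   ] pitch 0.0 yaw -17.3 yz -0.005
tip [0.584  0.2765 0.068 ] ringframe [-125.6  214.7 -181. ]
crook [0.5898 0.2748 0.094 ] ringframe [-119.6  214.2 -155. ]
F [ 0.1 -0.3 -0.8] 108.98907423019409
wood hue med [ 12. 133. 140.]
block x [-46.4  39.6]
 at -35 1739 y [-10.4  13.5]
 at -25 1610 y [-10.3  13.7]
 at -15 1485 y [-10.2  13.7]
wall n 1642 x [-64.9 -37.8]
left -x end 1642 x [-64.  -38.2] y [-19.1  21.6]
floor side -1 0 y 
floor side 1 12 y [20.7 21.1]
```

```bash
python3 - <<'E'
from h import *
W=np.load('m.npz'); P={k:W[k] for k in 'KRt'}; im=W['im']; d=W['d']; fo,R=pole()
g=cv2.GaussianBlur(im,(3,3),0).astype(int)
grey=(g.max(2)<165)&(np.ptp(g,2)<25); X=pts(d,P)
# walk along pole axis lines on the wall-top plane, print grey / z
for y in(-17,-15,-8,0,8,17,20):
    s=''
    for x in np.arange(-66,-28,1.5):
        w=fo((x,y,0)); w[2]=.032; u,v=proj(w,P).round().astype(int); s+=f"{'g' if grey[v,u] else ('w' if g[v,u].min()>165 else 'o')}{int(round((X[v,u,2])*1000)):d} "
    print(y,s)
print(np.arange(-66,-28,1.5))
E
```

```text
-17 w23 w22 w22 w22 w21 w22 w21 w22 g24 g31 g31 g32 g31 g31 g31 g32 g31 g32 g33 w22 w21 w22 o23 o83 o84 o83 
-15 w22 w22 w22 w21 w21 w21 w21 w22 g25 g31 g32 g31 g30 g28 g30 g30 g31 g31 g31 o76 o82 o85 o84 o85 o85 o86 
-8 w22 w21 w22 w21 w21 w22 w23 w22 g24 g32 g32 g31 g22 g22 g21 g23 o62 o68 o76 o82 o83 o84 o207 o86 o86 o86 
0 w20 w22 w22 w21 w22 w23 w22 w22 g23 g32 g31 g32 g22 g22 g22 g22 o62 o68 o77 o82 o85 o85 o85 o85 o86 o85 
8 o31 w31 w22 w23 w22 w22 w22 w21 g23 g31 g31 g31 g21 g22 g23 g21 o64 o68 o76 o80 o85 o84 o85 o86 o86 o85 
17 o31 w31 w22 w22 w21 w21 w22 w23 g23 g33 g31 g31 g31 g32 g32 g32 g32 g32 g32 o80 o84 o85 o84 o86 o85 o86 
20 w31 w20 w22 w21 w22 w23 w22 w22 g23 g32 g31 g32 g32 g31 g31 g30 g31 g32 g31 w23 w23 w21 w22 w22 w22 w22 
[-66.  -64.5 -63.  -61.5 -60.  -58.5 -57.  -55.5 -54.  -52.5 -51.  -49.5
 -48.  -46.5 -45.  -43.5 -42.  -40.5 -39.  -37.5 -36.  -34.5 -33.  -31.5
 -30.  -28.5]
```

Pole and pocket are aligned to within about 1 mm in the same view. Lowering.

>>> step_arm(targets=[[0, [0, -0.5, -6], [0, 0, 0]], [0, [0, -0.5, -12], [0, 0, 0]], [0, [0, -0.5, -17], [0, 0, 0]], [0, [0, -0.5, -22], [0, 0, 0]], [0, [0, -0.5, -26], [0, 0, 0]], [0, [0, -0.5, -29], [0, 0, 0]], [0, [0, -0.5, -31], [0, 0, 0]], [0, [0, -0.5, -31], [0, 0, 0]]])

```text
time: 16.25
ee_pos: [0.4955, 0.3028, 0.0316]
tcp_rot: [-179.6, -0.1, 162.6]
wrist_force: [-0.6, -0.3, -1.7]
opening: 0.024
grasp_force: 109.0
```

>>> step_arm(targets=[[0, [0, 0, -1], [0, 0, 0]], [0, [0, 0, -2], [0, 0, 0]], [0, [0, 0, -3], [0, 0, 0]], [0, [0, 0, -3], [0, 0, 0]]])

```text
time: 16.65
ee_pos: [0.4958, 0.3029, 0.029]
tcp_rot: [-179.6, -0.1, 162.6]
wrist_force: [0.0, -0.7, -1.8]
opening: 0.0235
grasp_force: 109.2
```

```bash
python3 meas.py
```

```text
t 16.65 q [31.5 10.5 -6.3 73.6 -0.2 48.9] tcp [0.4958 0.3029 0.029 ] pole x [ 0.954 -0.299 -0.001] pitch -0.1 yaw -17.4 yz -0.007
tip [0.5835 0.2752 0.0321] ringframe [-125.8  213.3 -216.9]
crook [0.5893 0.2735 0.0581] ringframe [-119.8  212.8 -190.9]
F [ 0.  -0.7 -1.8] 109.20486330986023
wood hue med [ 12. 133. 127.]
block x [-46.3  39.7]
 at -35 1720 y [-10.4  13.5]
 at -25 1600 y [-10.3  13.6]
 at -15 1473 y [-10.1  13.7]
wall n 3537 x [-69.9   6.6]
left -x end 3395 x [-69.6 -38.2] y [-17.9  22.8]
+x end 23 x [47.9 52.9] y [-13.1  17.2]
floor side -1 32 y [-25.5 -13.9]
floor side 1 247 y [17.3 23.5]
```

>>> step_arm(targets=[[0, [0, 0.5, -0.5], [0, 0, 0]], [0, [0, 0.5, -1], [0, 0, 0]], [0, [0, 0.5, -1.5], [0, 0, 0]], [0, [0, 0.5, -1.5], [0, 0, 0]]])

```text
time: 17.1
ee_pos: [0.4958, 0.3032, 0.0288]
tcp_rot: [-179.6, -0.0, 162.6]
wrist_force: [-4.5, -3.8, 10.5]
opening: 0.0238
grasp_force: 110.7
```

Floor contact came at the predicted height. I'll relieve the load and release gently.

>>> step_arm(targets=[[0, [0, 0, 1], [0, 0, 0]], [0, [0, 0, 1], [0, 0, 0]]], force=20)

```text
time: 17.3
ee_pos: [0.4958, 0.3035, 0.0288]
tcp_rot: [-179.6, -0.1, 162.6]
wrist_force: [-1.6, -1.1, 4.4]
opening: 0.0238
grasp_force: 109.6
```

>>> step_arm(targets=[[0.35, [0, 0, 0], [0, 0, 0]], [0.45, [0, 0, 0], [0, 0, 0]], [0.55, [0, 0, 0], [0, 0, 0]], [0.55, [0, 0, 0], [0, 0, 0]]])

```text
time: 17.7
ee_pos: [0.4956, 0.3034, 0.0281]
tcp_rot: [-179.6, -0.1, 162.6]
wrist_force: [-0.3, 0.7, -0.1]
opening: 0.0466
grasp_force: 0.0
```

>>> step_arm(targets=[[0.55, [0, 0, 10], [0, 0, 0]], [0.55, [0, 0, 25], [0, 0, 0]], [0.55, [0, 0, 50], [0, 0, 0]], [0.55, [-10, 0, 85], [0, 0, 0]], [0.55, [-30, 0, 125], [0, 0, 0]], [0.55, [-50, 0, 160], [0, 0, 0]], [0.55, [-50, 0, 160], [0, 0, 0]]])

```text
time: 18.4
ee_pos: [0.4457, 0.3045, 0.1958]
tcp_rot: [180.0, 0.2, 162.7]
wrist_force: [0.5, 1.0, 0.4]
opening: 0.0469
grasp_force: 0.0
```

```bash
python3 - <<'E'
from ring import *
o=bot.get_obs(); print(o['time'],o['ee_pos'],o['opening'],o['wrist_force'].round(1))
ringz()
im,d,P=snap('wrist'); X=pts(d,P); g=cv2.GaussianBlur(im,(3,3),0).astype(int); H=cv2.cvtColor(im,cv2.COLOR_RGB2HSV).astype(int)
y=np.radians(-17.35); R2=np.array([[np.cos(y),-np.sin(y)],[np.sin(y),np.cos(y)]])
L=(X[...,:2]-[.4825,.307])@R2*1000; near=(abs(L[...,0])<75)&(abs(L[...,1])<30)&(d>0)
b=near&(g[...,0]-g[...,2]>40)&(X[...,2]>.043)&(X[...,2]<.06)&(H[...,0]<15)
q=L[b]; z=X[b][:,2]; A=np.c_[q,np.ones(len(q))]; s=np.linalg.lstsq(A,z*1000,rcond=None)[0]
print('block n',b.sum(),'top z',np.median(z),'tilt deg',np.degrees(s[:2]).round(2),'x',np.percentile(q[:,0],[1,99]).round(1),'y',np.percentile(q[:,1],[1,99]).round(1))
c=[(t,np.mean(np.percentile(q[abs(q[:,0]-t)<4,1],[3,97]))) for t in range(-36,37,8)]; print('yaw err vs -17.35',np.degrees(np.polyfit(*zip(*c),1)[0]).round(2),np.round(c,1).tolist())
grey=near&(g.max(2)<165)&(np.ptp(g,2)<25)&(abs(X[...,2]-.032)<.003)
w=L[grey]; 
for nm,k in[('far wall',(w[:,0]>42)&(w[:,0]<60)),('near wall',(w[:,0]<-42)&(w[:,0]>-57))]: print(nm,k.sum(),'x',np.percentile(w[k,0],[3,97]).round(1),'y',np.percentile(w[k,1],[3,97]).round(1))
E
```

```text
18.4 [0.44568154 0.30448053 0.19583492] 0.046929252659124995 [0.5 1.  0.4]
top ring pts 162 median [0.677  0.0397 0.168 ]
side ring pts 83 median [0.68   0.0348 0.1668]
block n 3191 top z 0.04963093611267877 tilt deg [ 0.22 -0.03] x [-46.6  39.5] y [-10.3  14.2]
yaw err vs -17.35 1.04 [[-36.0, 1.1], [-28.0, 1.3], [-20.0, 1.6], [-12.0, 1.4], [-4.0, 1.8], [4.0, 2.0], [12.0, 2.2], [20.0, 1.9], [28.0, 2.4], [36.0, 2.5]]
far wall 166 x [42.2 52.5] y [-18.8  22.1]
near wall 411 x [-52.8 -42.9] y [-18.3  22.1]
```

```bash
python3 -c "
from workcell import bot
print(bot.job_done())"
```

```text
the job is handed in; nothing more can be done
None
```

The shutter is pulled home and unhooked, and the pole lies flat and square in its pocket with the hook away from the spinner (by my own measurements); the job was handed in at about 18.6 s with no verdict returned.

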